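# Wind a bench slide to its station with the handwheel and lock it

## Task

Using the handwheel, wind the slide that carries the motorcycle cylinder until its blue pointer stands at the middle of the red flag on the scale rail. Then throw the red lock lever out of its middle notch, fully into the notch marked by the green disc, and let go. Do not push the slide itself, and leave the tools and bottles lying about where they are.

Things in the scene. Friction and masses are not known exactly. Their poses are not given: they have to be found in the camera images.
- fixture: Grey bench fixture, fixed to the table. Base plate 350 (x) x 455 (y) x 20 mm high. Origin on the table under the handwheel axis; the plate spans x -140 to +210, y -285 to +170 mm. Its x points away from the robot (yaw within 0.2 rad); the slide travels along its y
- bridge (a point): Middle of the top of the blue bridge over the handwheel axis, 142 mm above the table. The bar, 24 mm wide and 14 mm thick, runs along the fixture's y, 5 mm above the rim, on 24 mm square posts centred at y +-115 mm. Nothing holding the rim can pass under it: wind in the half nearer the robot, let go, take the rim again
- wheel_hub (a point): On the upright axis of the handwheel, at the height of the rim's centre line (115 mm above the table). Black round rim, centre-line radius 75 mm, rod 16 mm thick; three level steel spokes 10 mm thick, 120 degrees apart; hub 34 mm wide. Under the rim's near half the base plate is the first thing, at 20 mm
- wheel_mark (a point): White dot on the handwheel rim, at the end of one of the three spokes; the point is on the rim's centre line, 75 mm from the axis. It turns with the wheel
- handwheel (a joint): Handwheel angle (rad), positive anticlockwise seen from above; at 0 the marked spoke points along the fixture's -x (to the robot). Stiff: 0.35 N m of friction, about 5 N at the rim; stays where left. By rack and pinion one radian anticlockwise moves the slide 8 mm to the fixture's +y. Stops at +-7.7 rad
- pointer (a point): Near the tip of the slide's blue pointer, a 4 mm wide blade with an upright fin 20 mm high, on the far side of the slide over the scale rail, 62 mm above the table. The slide is an aluminium table 150 mm long with a finned cylinder 100 x 120 mm, top 152 mm above the table; it moves along the fixture's y
- red_flag: Red flag, the wanted station: L-shaped tab 6 mm wide (y), 30 mm high, fixed on the scale rail behind the slide. Origin: middle of its width, at its underside. Its y is the fixture's y; the pointer is at the flag when its y in this frame is 0. It may be on either side, 22 to 38 mm from the pointer's start
- yellow_flag: Yellow flag, same shape, another station on the other side; not wanted
- lever_pivot (a point): Upright pivot axis of the lock lever, at the height of the lever bar (66 mm above the table)
- lock_lever (a joint): Lock lever angle (rad): starts at 0, middle notch, pointing to the robot (fixture's -x); positive anticlockwise from above, which swings the knob to the fixture's -y (the robot's right). A spring ball holds it in three notches: 0 and +-0.59 (0.56 to the stop at 0.62). Leaving a notch takes about 5 N at the knob; past 0.3 it snaps into the next
- lever_grip (a point): On the axis of the red upright knob of the lever: round, 24 mm across, from 69 to 119 mm above the table; this point at 99 mm, 90 mm from the pivot. The plate under it is at 50 mm
- lever_nose (a point): White tip of the lever, 125 mm from the pivot, 66 mm above the table; it stands over a disc when the lever is in that notch
- green_tab: Green disc, 24 mm across, 3 mm thick, on the grey plate under the lever's nose, 125 mm from the pivot: marks the wanted notch, either at +0.59 or at -0.59 rad of the lever. Origin: centre of its underside
- blue_tab: Blue disc of the same size at the other side notch; not wanted
- spanner: Bystander: steel spanner, 150 mm, lying along y on the near edge of the base plate. Origin: its underside, middle
- socket: Bystander: steel socket, 24 mm across, 36 mm high, standing on the base plate at its left. Origin: its underside, middle
- spark_plug: Bystander: spark plug, 20 mm across, 54 mm high, standing on the base plate at its right. Origin: its underside, middle
- spray_can: Bystander: white and blue spray can, 66 mm across, 190 mm high, on the table to the left. Origin: its underside, middle
- oil_bottle: Bystander: green oil bottle, 72 mm across, 200 mm high, on the table to the right. Origin: its underside, middle
- screwdriver: Bystander: screwdriver, 200 mm, on the table to the left. Origin: its underside, middle
- sprocket: Bystander: dark steel ring (sprocket blank), 120 mm across, 8 mm thick, on the table to the right. Origin: its underside, middle

How it is judged (in metres and radians):
On the way, in this order (a step that is already met when the one before it is completed fails the run):
1. the slide's pointer is at the red flag (within 2 mm), the lock lever still in its middle notch (y of pointer in the frame of red_flag between -0.002 and 0.002 m and value of joint lock_lever between -0.15 and 0.15 rad), for 0.3 s.
2. the lever is in the notch of the green disc (horizontal distance between lever_nose and green_tab below 0.01 m), for 0.3 s.
At the end, for the whole second after the job is handed in: The slide's pointer stands within 2 mm of the middle of the red flag along the scale, the lever's nose is within 10 mm of the centre of the green disc, and handwheel and lever are at rest (y of pointer in the frame of red_flag between -0.002 and 0.002 m and horizontal distance between lever_nose and green_tab below 0.01 m and velocity of joint handwheel between -0.05 and 0.05 rad/s and velocity of joint lock_lever between -0.05 and 0.05 rad/s); the robot touches nothing.
It fails at once if the slide or the cylinder on it is pushed by the robot with more than 8 N (contact force between any of the arm, the fingers and slide above 8 N).
It fails at once if a bystander (tool, bottle, can, plug, socket or sprocket) is moved by more than 30 mm (distance of any of spanner, socket, spark_plug, spray_can, oil_bottle, screwdriver, sprocket from where it was at the start of the episode above 0.03 m).
It also fails if it takes over 72 s, if anything falls off the work surface, if the arm or the gripper's body presses on something with over 40 N, if the wrist force passes 120 N, or if a joint passes its speed limit or range.

## Robot

A 6-joint arm with a two-finger parallel gripper is mounted at the origin on the work surface. World frame = base frame: x ahead of the robot, y to its left, z up, the work surface at z = 0. Lengths are in mm, angles in rad, forces in N, time in s.
With the tool pointing down it reaches from about 350 to 775 mm from the base axis. Payload 7.3 kg.
Tool frame: the origin (TCP) lies midway between the tips of the shut fingers; the grasp point (between the pads) lies 19 mm behind it; x points along the fingers, y is the direction in which the jaws open and shut, and the axes are right-handed (so a half turn about x gives the same grasp; the last joint's range is limited). The gripper opens to 92 mm and grips with 3 to 60 N. Pads are 19 mm wide; open, the fingers measure 130 mm over their backs; the gripper's body (75 mm by 190 mm) begins 47 mm behind the grasp point.
Start: joints at [-1.352, 0.342, 1.524, -0, 1.275, -0.146], TCP at [187.323, -490.464, 226.741] pointing down, gripper open.
Joint ranges: [-2.53, 2.53], [-0.77, 2.02], [0.04, 2.7], [-1, 4.14], [0.28, 2.66], [-3.11, 3.11]. Speed limits (rad/s): [2.57, 2.57, 3.14, 3.14, 3.14, 3.14].

## Interface

Orientations are given as [roll, pitch, yaw] about the fixed x, y, z axes, in that order (R = Rz(yaw) Ry(pitch) Rx(roll)).
In Python, from plant import get_obs, capture, close_job gives the robot as it stands. The module is installed in compiled form; this text tells all that it offers.
- The arm moves only by the tool send_rows, never from a script. Its argument "moves" is a list of rows, each a list of 4 numbers: the shift along the tool's x, y, z in mm, then the turn about the tool's x in degrees. In form: [[tx, ty, tz, yaw], ...]. A call has 1 to 8 rows; each row shifts and turns the commanded pose from where the row before left it, along the tool's axes as they then stand; what a row does not reach is not made up. A row lasts 1/8 s, in which the tool goes at most 62.5 mm and 10.7 degrees, less where a joint would pass 70% of its speed; a pose out of reach is approached as far as the arm can. A call with a gripper value outside its range is refused whole. "hand" is the opening, from 0 (shut) to 1 (fully open), set as the call begins (left out, the last holds). The fingers move at their own pace and stop on an object; the grip force is fixed at half the most. Time passes only in rows, so rows that do not move let the fingers close. It gives the time, the measured TCP pose, the force and the opening at its end, in the units of the state.
- get_obs(): the state, without advancing time (a new reading comes with each control period).
- capture(name): name is "side" or "top" or "wrist"; returns a dict with "image" (400x640x3 uint8, red, green, blue), "K" (3x3 intrinsics, pixels), "dist" ([k1, k2, p1, p2, k3] as OpenCV has them; the pictures are not rectified), "position" and "attitude" of the camera in the world; the wrist camera has in their place "mount" (4x4, takes a point from camera to tool coordinates, whose origin is the TCP and whose axes are the tool frame's). Camera axes: x right, y down, z forward; pixel columns grow to the right and rows downward; lengths in mm; the calibration is good to about 2 mm. A picture is of the moment at which its call begins: read the wrist's pose just before it. There is no depth.
- close_job(): hands the job in, once; it reports no verdict.
The state is a dict: "time": time; "joint_positions": joint angles; "dq": joint speeds; "tau": joint torques, N m; "tool_pos": TCP position; "tcp_rot": TCP orientation; "contact_force": force on the tool from outside, world axes, zero at the start; "moment": the same for the moment, N m; "grip_width": finger opening in mm.
Only numpy, scipy, OpenCV 4.12 (cv2) and the standard library are available. Lean on these libraries where they do the work, as an engineer would, in place of code of your own. Each camera call takes 0.05 s, during which the arm holds its last target. There are 200 camera calls.

## Working session

There is one attempt and no reset: what is moved stays moved. The work goes in short steps, Python scripts to look and compute and a tool call to move; the robot and the scene stay as the last step left them, time stands still between calls to the robot, and variables do not carry over. Pictures are saved under pics/ and viewed, about 8 in all and at most 12, crops included, and the job is handed in when it is done.

Besides the shell and the picture viewer there is one more tool, called in YAML: its name, and indented under it one key for each argument. send_rows: Moves the arm, as the interface text tells. Its arguments: {"type":"object","properties":{"moves":{"type":"array","items":{"type":"array","items":{"type":"number"}}},"hand":{"type":"number"}},"required":["moves"]}

```bash
mkdir -p pics; cat > h.py <<'E'
import numpy as np, cv2, pickle
from scipy.spatial.transform import Rotation as R
from plant import get_obs, capture, close_job
def snap(n,f):
    o=get_obs(); c=capture(n); c['obs']=o
    pickle.dump(c,open(f'pics/{f}.pkl','wb')); cv2.imwrite(f'pics/{f}.png',c['image'][:,:,::-1]); return c
def load(f): return pickle.load(open(f'pics/{f}.pkl','rb'))
E
python3 - <<'E'
from h import *
o=get_obs(); print(o)
for n in('top','side'):
    c=snap(n,n+'0'); print({k:v for k,v in c.items() if k not in('image','obs')})
E
```

```text
{'time': 0.0, 'joint_positions': array([-1.35197191e+00,  3.42732784e-01,  1.52502423e+00, -2.10020523e-05,
        1.27537710e+00, -1.45996476e-01]), 'dq': array([ 0.00031463, -0.00171335,  0.00065514,  0.00032163, -0.000268  ,
       -0.00196222]), 'tau': array([ 1.15196026e-04, -4.31242847e+01, -2.44220245e+01,  7.17799016e-02,
        5.58531994e-02, -1.25685765e-04]), 'tool_pos': array([ 187.23815203, -490.04257877,  226.03721742]), 'tcp_rot': array([-1.70376509,  1.56925474,  1.80265459]), 'contact_force': array([ 0.32037885, -0.38732901,  0.37990783]), 'moment': array([-0.00964849, -0.04526289,  0.01305817]), 'grip_width': 91.81759421040572}
{'K': array([[369.26110883,   0.        , 320.27801599],
       [  0.        , 369.26110883, 204.09090731],
       [  0.        ,   0.        ,   1.        ]]), 'dist': array([-0.03473067,  0.        ,  0.        ,  0.        ,  0.        ]), 'position': array([ 376.07236502,  -32.33512857, 1074.31975306]), 'attitude': array([-2.93403042,  0.00743147, -1.60116914])}
{'K': array([[411.94897215,   0.        , 321.67135463],
       [  0.        , 411.94897215, 201.88771336],
       [  0.        ,   0.        ,   1.        ]]), 'dist': array([-0.06982555,  0.        ,  0.        ,  0.        ,  0.        ]), 'position': array([107.06906455, 801.72260401, 942.30909999]), 'attitude': array([-2.29664856,  0.01011614, -2.63074555])}
```

View pics/top0.png

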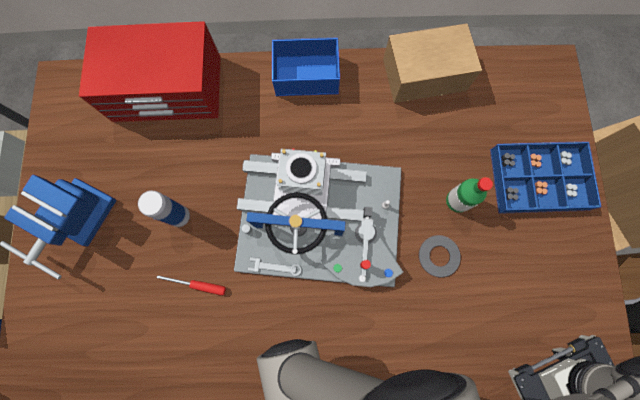

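View pics/side0.png

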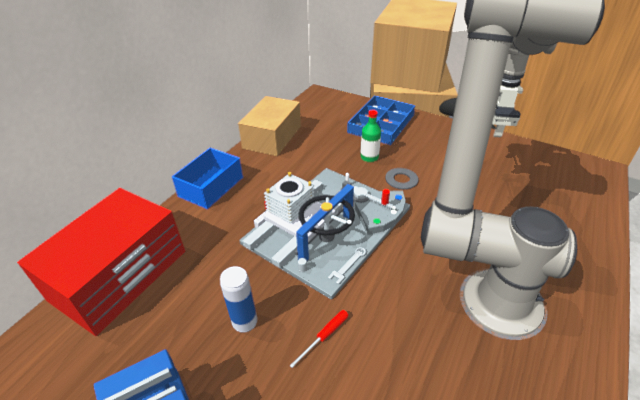

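The top view shows the hub near (296,221), the white spoke end near (296,250), the red knob at (365,264), the green disc at (337,268) on the robot's left, and the blue disc at (388,273). The flags can't be read at this scale, so I'll enlarge it.

```bash
cat >> h.py <<'E'
def pose(c):
    if 'mount' in c:
        o=c['obs']; M=np.array(c['mount']); T=R.from_euler('xyz',o['tcp_rot']).as_matrix()
        return T@M[:3,:3], T@M[:3,3]+o['tool_pos']
    return R.from_euler('xyz',c['attitude']).as_matrix(), np.array(c['position'])
def p2w(c,uv,z):
    A,p=pose(c); n=cv2.undistortPoints(np.array([[uv]],float),c['K'],c['dist'])[0,0]
    d=A@np.array([n[0],n[1],1]); return p+d*(z-p[2])/d[2]
def w2p(c,X):
    A,p=pose(c); Xc=(np.atleast_2d(X)-p)@A
    return cv2.projectPoints(Xc,np.zeros(3),np.zeros(3),c['K'],c['dist'])[0][:,0]
def blobs(c,lo,hi,box,amin=6):
    h=cv2.cvtColor(c['image'],cv2.COLOR_RGB2HSV); m=cv2.inRange(h,np.array(lo),np.array(hi))
    x0,y0,x1,y1=box; k=np.zeros_like(m);k[y0:y1,x0:x1]=m[y0:y1,x0:x1]
    n,_,s,ce=cv2.connectedComponentsWithStats(k); return [(ce[i].round(2),s[i].tolist()) for i in range(1,n) if s[i][4]>=amin]
E
python3 - <<'E'
from h import *
c=load('top0'); b=(230,140,410,300)
for n,lo,hi,z in (('green',(50,120,60),(80,255,255),53),('blue',(100,120,60),(125,255,255),53),('red',(0,150,80),(8,255,255),119),('gold',(12,100,90),(30,255,255),142)):
    for ce,s in blobs(c,lo,hi,b): print(n,ce,s,p2w(c,ce,z).round(1), p2w(c,ce,142).round(1))
cv2.imwrite('pics/t1.png',cv2.resize(c['image'][145:290,232:407,::-1],None,fx=4,fy=4,interpolation=cv2.INTER_CUBIC))
E
```

```text
green [337.15 267.85] [334, 265, 7, 7, 41] [412.1 -71.9  53. ] [408.9 -68.5 142. ]
blue [265.85 219.14] [247, 212, 43, 16, 434] [553.  122.8  53. ] [537.6 109.3 142. ]
blue [324.6  224.52] [300, 218, 45, 17, 433] [532.6 -41.6  53. ] [519.  -40.8 142. ]
blue [388.1  272.69] [385, 269, 8, 8, 51] [ 394.6 -210.1   53. ] [ 393.  -194.6  142. ]
red [365.12 264.28] [361, 261, 9, 8, 60] [ 416.5 -141.2  119. ] [ 415.5 -138.6  142. ]
gold [234.77 142.15] [233, 140, 6, 6, 13] [749.9 193.2 142. ] [749.9 193.2 142. ]
gold [242.28 143.  ] [238, 140, 10, 7, 25] [746.8 172.9 142. ] [746.8 172.9 142. ]
gold [251.12 142.88] [249, 141, 5, 5, 8] [746.3 149.  142. ] [746.3 149.  142. ]
gold [259.69 144.54] [255, 141, 10, 9, 26] [740.7 125.9 142. ] [740.7 125.9 142. ]
gold [265.85 142.69] [263, 140, 6, 6, 13] [745.4 109.4 142. ] [745.4 109.4 142. ]
gold [272.75 141.67] [269, 140, 7, 5, 12] [747.7  90.9 142. ] [747.7  90.9 142. ]
gold [283.86 143.64] [281, 140, 7, 7, 14] [741.   61.1 142. ] [741.   61.1 142. ]
gold [294.25 140.88] [293, 140, 5, 4, 8] [747.9  33.1 142. ] [747.9  33.1 142. ]
gold [329.78 142
[... 7585 characters left out ...]
 142. ] [346.2  78.4 142. ]
gold [325.   293.44] [323, 292, 5, 4, 9] [347.7 -36.2 142. ] [347.7 -36.2 142. ]
gold [373.57 295.62] [370, 293, 9, 7, 21] [ 338.7 -155.2  142. ] [ 338.7 -155.2  142. ]
gold [381.91 293.36] [380, 292, 5, 5, 11] [ 343.4 -176.1  142. ] [ 343.4 -176.1  142. ]
gold [308.33 296.67] [306, 295, 6, 5, 9] [341.2   5.  142. ] [341.2   5.  142. ]
gold [341.67 295.83] [341, 294, 3, 5, 6] [340.7 -76.9 142. ] [340.7 -76.9 142. ]
gold [364.56 297.22] [364, 295, 3, 5, 9] [ 335.6 -132.9  142. ] [ 335.6 -132.9  142. ]
gold [286.5  298.25] [283, 297, 7, 3, 12] [338.9  58.7 142. ] [338.9  58.7 142. ]
gold [407.5 298. ] [406, 296, 3, 4, 6] [ 330.2 -238.2  142. ] [ 330.2 -238.2  142. ]
```

View pics/t1.png

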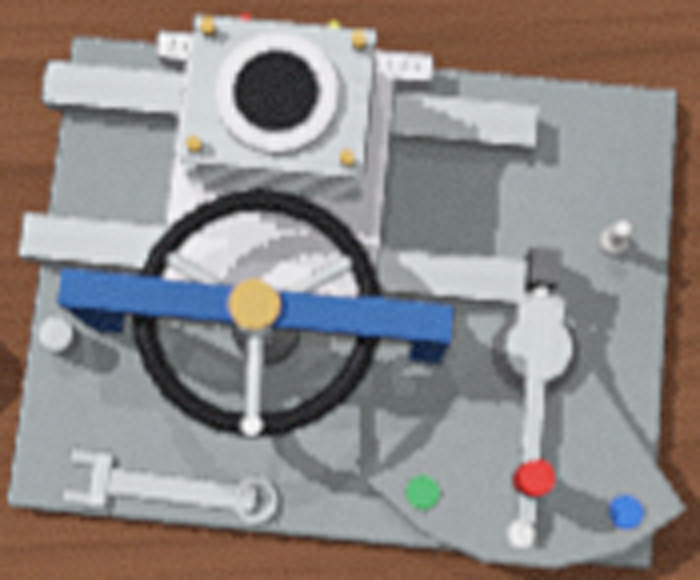

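The enlarged top view gives these (crop pixels):
- Hub: yellow disc at (255,304).
- White dot: (251,425), so the wheel is near angle 0.
- Red flag: top at about (245,17), on the left (+y).
- Yellow flag: (335,25).
- Green disc: to the left of the lever.

The pointer is hidden behind the cylinder, so I need a wrist view from above and beyond the slide.

```bash
python3 - <<'E'
from h import *
o=get_obs(); c=snap('wrist','w0'); np.set_printoptions(precision=3,suppress=True)
print(c['mount'],c['K']); print(R.from_euler('xyz',o['tcp_rot']).as_matrix())
A,p=pose(c); print(A,p)
t=load('top0'); f=lambda x,y:(232+x/4,145+y/4)
for n,u,z in (('mark',(251,425),123),('redtop',(245,15),75),('yeltop',(335,25),75),('pivot',(538,340),72),('nose',(520,533),70),('plug',(617,233),70),('socket',(54,333),56),('hub',(255,304),142),('cornerBL',(8,503),20),('cornerTR',(677,90),20),('spanner1',(80,475),25),('sp2',(258,497),25)): print(n,p2w(t,f(*u),z).round(0))
E
```

```text
[[  -0.      -0.286    0.958 -157.4  ]
 [   1.      -0.       0.      -0.093]
 [   0.       0.958    0.286  -77.656]
 [   0.       0.       0.       1.   ]] [[325.675   0.    313.835]
 [  0.    325.675 197.869]
 [  0.      0.      1.   ]]
[[-0.     0.357 -0.934]
 [ 0.001 -0.934 -0.357]
 [-1.    -0.001 -0.   ]]
[[ 0.356 -0.895 -0.267]
 [-0.934 -0.342 -0.101]
 [-0.001  0.286 -0.958]] [ 259.801 -462.51   383.523]
mark [455.  38. 123.]
redtop [751.  41.  75.]
yeltop [741. -23.  75.]
pivot [ 511. -155.   72.]
nose [ 382. -136.   70.]
plug [ 584. -215.   70.]
socket [529. 179.  56.]
hub [530.  33. 142.]
cornerBL [414. 218.  20.]
cornerTR [ 702. -276.   20.]
spanner1 [432. 166.  25.]
sp2 [413.  41.  25.]
```

```bash
cat >> h.py <<'E'
def axes():
    o=get_obs(); T=R.from_euler('xyz',o['tcp_rot']).as_matrix(); z=T[:,2]
    return o['tool_pos'],np.degrees(np.arctan2(z[1],z[0]))   # angle of tool z in world
def plan(wps,p0=None,step=45,rot=10):
    """wps: (x,y,z,ang) world; ang=world angle of tool z; returns rows"""
    p,a=axes(); 
    if p0 is not None: p,a=p0
    p=np.array(p,float); rows=[]
    for w in wps:
        q=np.array(w[:3],float); b=w[3]; da=(b-a+180)%360-180
        n=int(max(1,np.ceil(np.linalg.norm(q-p)/step),np.ceil(abs(da)/rot)))
        for i in range(n):
            k=n-i; d=(q-p)/k; r=np.radians(a); zt=np.array([np.cos(r),np.sin(r),0]); yt=np.cross(zt,[0,0,-1.])
            row=[round(-d[2],1),round(d@yt,1),round(d@zt,1),round(-((b-a+180)%360-180)/k,1)]
            rows.append(row); p=p+np.array([0,0,-1.])*row[0]+yt*row[1]+zt*row[2]; a-=row[3]
    for i in range(0,len(rows),8): print(rows[i:i+8])
    print('end',p.round(1),round(a,1)); return rows
E
python3 - <<'E'
from h import *
print(axes()); plan([(187,-490,330,-159),(690,25,300,173)],step=42)
E
```

```text
(array([ 187.24665222, -490.16040266,  226.21108423]), np.float64(-159.0979617027483))
[[np.float64(-34.6), np.float64(-0.1), np.float64(0.1), np.float64(-0.0)], [np.float64(-34.6), np.float64(-0.1), np.float64(0.0), np.float64(-0.0)], [np.float64(-34.6), np.float64(-0.0), np.float64(0.1), np.float64(-0.1)], [np.float64(1.7), np.float64(-16.7), np.float64(-36.3), np.float64(1.6)], [np.float64(1.7), np.float64(-17.7), np.float64(-35.9), np.float64(1.6)], [np.float64(1.7), np.float64(-18.7), np.float64(-35.4), np.float64(1.6)], [np.float64(1.7), np.float64(-19.7), np.float64(-34.8), np.float64(1.5)], [np.float64(1.7), np.float64(-20.6), np.float64(-34.3), np.float64(1.6)]]
[[np.float64(1.7), np.float64(-21.5), np.float64(-33.7), np.float64(1.5)], [np.float64(1.7), np.float64(-22.4), np.float64(-33.1), np.float64(1.6)], [np.float64(1.6), np.float64(-23.3), np.float64(-32.5), np.float64(1.5)], [np.float64(1.7), np.float64(-24.2), np.float64(-31.9), np.float64(1.6)], [np.float64(1.6), np.float64(-25.0), np.float64(-31.2), np.float64(1.5)], [np.float64(1.7), np.float64(-25.9), np.float64(-30.5), np.float64(1.6)], [np.float64(1.6), np.float64(-26.7), np.float64(-29.8), np.float64(1.5)], [np.float64(1.7), np.float64(-27.5), np.float64(-29.1), np.float64(1.6)]]
[[np.float64(1.6), np.float64(-28.3), np.float64(-28.3), np.float64(1.5)], [np.float64(1.7), np.float64(-29.0), np.float64(-27.5), np.float64(1.6)], [np.float64(1.6), np.float64(-29.7), np.float64(-26.7), np.float64(1.5)], [np.float64(1.7), np.float64(-30.4), np.float64(-25.9), np.float64(1.6)], [np.float64(1.6), np.float64(-31.2), np.float64(-25.1), np.float64(1.5)]]
end [690.  25. 300.] -187.0
```

send_rows:
  moves:
    - [-35, 0, 0, 0]
    - [-35, 0, 0, 0]
    - [-35, 0, 0, 0]
    - [2, -17, -36, 1.6]
    - [2, -18, -36, 1.6]
    - [2, -19, -35, 1.6]
    - [2, -20, -35, 1.6]
    - [2, -21, -34, 1.6]
  hand: 0.45

```text
time: 1.15
tool_pos: [326.9, -345.2, 321.4]
tcp_rot: [-1.21, 1.57, 2.156]
contact_force: [0.8, -0.1, 0.2]
grip_width: 41.3
```

send_rows:
  moves:
    - [2, -22, -34, 1.5]
    - [2, -22, -33, 1.5]
    - [2, -23, -32, 1.5]
    - [2, -24, -32, 1.6]
    - [2, -25, -31, 1.5]
    - [2, -26, -30, 1.5]
    - [2, -27, -30, 1.5]
    - [1, -27, -29, 1.6]

```text
time: 2.15
tool_pos: [550.2, -117.3, 306.3]
tcp_rot: [-0.176, 1.57, 2.977]
contact_force: [0.6, -0.4, -0.5]
grip_width: 41.3
```

send_rows:
  moves:
    - [2, -28, -28, 1.5]
    - [2, -29, -27, 1.6]
    - [2, -30, -27, 1.5]
    - [2, -30, -26, 1.6]
    - [2, -31, -25, 1.5]
    - [0, 0, 0, 0]
    - [0, 0, 0, 0]

```text
time: 3.02
tool_pos: [688.3, 23.7, 296.1]
tcp_rot: [0.465, 1.569, -2.799]
contact_force: [0.2, -0.1, -0.4]
grip_width: 41.2
```

```bash
python3 - <<'E'
from h import *
print(axes(),get_obs()['joint_positions']); c=snap('wrist','w1')
E
```

```text
(array([688.26807011,  23.72271294, 296.12043126]), np.float64(173.01986138728444)) [-7.64588507e-02  6.40910976e-01  8.45772940e-01 -5.47977048e-04
  1.65613314e+00  1.61611715e+00]
```

View pics/w1.png

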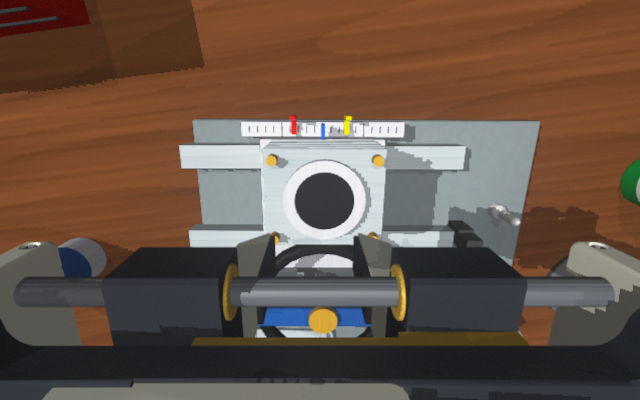

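The wrist view shows the red flag at (293,125), the blue pointer at (323,131) and the yellow flag at (348,125). The slide has to go to the robot's left (+y), so the wheel turns anticlockwise.

```bash
python3 - <<'E'
from h import *
np.set_printoptions(suppress=True,precision=1)
c=load('w1'); b=(230,100,420,145)
r=[blobs(c,lo,hi,b) for lo,hi in (((0,150,80),(8,255,255)),((100,120,60),(125,255,255)),((26,150,80),(35,255,255)))]
for n,x in zip('rby',r):
    for ce,s in x: print(n,ce,s,p2w(c,ce,65))
g=blobs(c,(12,120,120),(30,255,255),(300,300,345,335),30); print(g); 
for ce,s in g: print('hub',p2w(c,ce,143))
# yaw from rail white strip: edges
print('rail',p2w(c,(242,128),50),p2w(c,(403,130),50))
cv2.imwrite('pics/w1c.png',cv2.resize(c['image'][105:150,235:415,::-1],None,fx=4.4,fy=4.4,interpolation=cv2.INTER_CUBIC))
E
```

```text
r [292.9 123. ] [289, 114, 7, 20, 92] [743.4  41.4  65. ]
b [322.9 131.7] [321, 124, 4, 16, 48] [729.3   8.   65. ]
y [346.6 124. ] [344, 116, 8, 18, 97] [734.7 -20.5  65. ]
[(array([322.4, 320.2]), [309, 308, 28, 25, 579])]
hub [530.1  33.5 143. ]
rail [744.2 104.7  50. ] [718.  -89.3  50. ]
```

View pics/w1c.png

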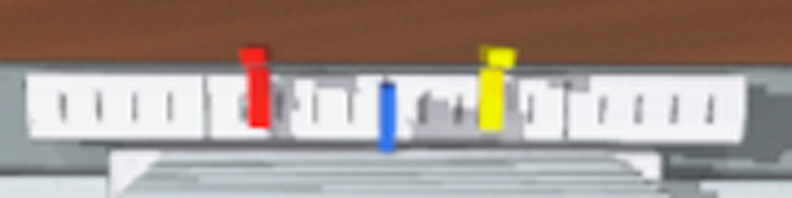

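```bash
cat >> h.py <<'E'
np.set_printoptions(suppress=True,precision=1)
HUB=np.array([530.,33.5]); NEAR=172.7
def rim(psi,z,r=75):
    f=np.radians(NEAR+psi); return (HUB[0]+r*np.cos(f),HUB[1]+r*np.sin(f),z,NEAR+psi+90)
E
sed -i 's/rows.append(row)/row=[float(v) for v in row]; rows.append(row)/' h.py
python3 - <<'E'
from h import *
plan([rim(-50,200),rim(-50,97)],step=45)
print('stroke'); plan([rim(p,97) for p in range(-40,51,10)],p0=(rim(-50,97)[:3],rim(-50,97)[3]),rot=10.5)
E
```

```text
[[16.1, -8.1, 34.4, -6.6], [16.1, -12.0, 33.2, -6.6], [16.1, -15.7, 31.6, -6.6], [16.1, -19.2, 29.6, -6.6], [16.1, -22.5, 27.2, -6.7], [16.1, -25.5, 24.3, -6.6], [34.3, -0.0, 0.0, -0.0], [34.4, -0.0, 0.0, -0.0]]
[[34.3, -0.0, 0.0, -0.0]]
end [489.5  96.6  97. ] 212.7
stroke
[[-0.0, 1.1, 13.0, -10.0], [-0.0, 1.2, 13.1, -10.0], [-0.0, 1.1, 13.0, -10.0], [-0.0, 1.2, 13.0, -10.0], [-0.0, 1.1, 13.0, -10.0], [-0.0, 1.1, 13.0, -10.0], [-0.0, 1.2, 13.1, -10.0], [-0.0, 1.1, 13.0, -10.0]]
[[-0.0, 1.2, 13.0, -10.0], [-0.0, 1.1, 13.0, -10.0]]
end [474.9 -17.3  97. ] 312.7
```

send_rows:
  moves:
    - [16, -8, 34.5, -6.6]
    - [16, -12, 33, -6.6]
    - [16, -15.5, 31.5, -6.6]
    - [16, -19, 29.5, -6.6]
    - [16, -22.5, 27, -6.7]
    - [16, -25.5, 24.5, -6.6]
    - [0, 0, 0, 0]
    - [0, 0, 0, 0]
  hand: 0.33

```text
time: 4.08
tool_pos: [491.2, 96.1, 201.8]
tcp_rot: [2.481, 1.568, -0.092]
contact_force: [0.3, -0.0, -0.7]
grip_width: 30.3
```

```bash
python3 - <<'E'
from h import *
print(axes(),rim(-50,97)); plan([rim(-50,97)],step=35)
c=snap('wrist','w2')
E
```

```text
(array([491.2,  96.1, 201.8]), np.float64(-147.40934727207187)) (np.float64(489.4819759641759), np.float64(96.61330864589796), 97, 212.7)
[[34.9, -0.5, 0.4, -0.0], [35.0, -0.5, 0.4, -0.1], [34.9, -0.4, 0.4, -0.0]]
end [489.5  96.6  97. ] -147.3
```

View pics/w2.png

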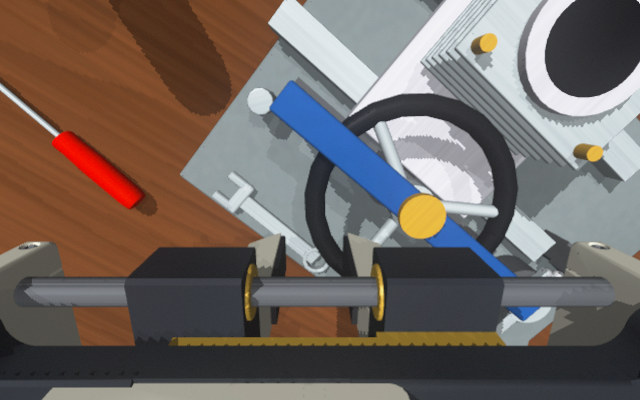

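The wrist picture shows the rim's left part at about (315,200), which is where the point 87 mm under the TCP should project. The alignment is good, so I'll go down and grip.

send_rows:
  moves:
    - [35, -0.5, 0.4, 0]
    - [35, -0.5, 0.4, 0]
    - [35, -0.4, 0.4, 0]
    - [0, 0, 0, 0]

```text
time: 4.62
tool_pos: [487.9, 96.7, 94.1]
tcp_rot: [-0.486, 1.567, -3.058]
contact_force: [0.2, -0.2, 1.2]
grip_width: 30.3
```

send_rows:
  moves:
    - [0, 0, 0, 0]
    - [0, 0, 0, 0]
    - [0, 0, 0, 0]
    - [0, 0, 0, 0]
  hand: 0

```text
time: 5.12
tool_pos: [491.4, 95.3, 97.3]
tcp_rot: [2.108, 1.564, -0.463]
contact_force: [5.4, -10.6, -4.6]
grip_width: 15.4
```

Gripped (width 15.4). First stroke.

send_rows:
  moves:
    - [0, 1.1, 13, -10]
    - [0, 1.1, 13, -10]
    - [0, 1.1, 13, -10]
    - [0, 1.1, 13, -10]

```text
time: 5.62
tool_pos: [461.4, 55.8, 97.4]
tcp_rot: [1.807, 1.561, -0.061]
contact_force: [12.2, -2.3, -12.2]
grip_width: 15.4
```

```bash
python3 - <<'E'
from h import *
o=get_obs();p,a=axes(); d=p[:2]-HUB; print(p,a%360,np.hypot(*d),np.degrees(np.arctan2(d[1],d[0]))%360-NEAR, o['contact_force'],o['grip_width'])
E
```

```text
[461.4  55.8  97.4] 252.9746153892221 72.13581691885618 -10.696190658603712 [ 12.2  -2.3 -12.2] 15.366177054484874
```

send_rows:
  moves:
    - [0.5, 1.6, 13, -10]
    - [0.5, 1.6, 13, -10]
    - [0, 1.1, 13, -10]
    - [0, 1.1, 13, -10]
    - [0, 1.1, 13, -10]
    - [0, 1.1, 13, -10]
    - [0, 0, 0, 0]

```text
time: 6.5
tool_pos: [477.8, -17.7, 97.2]
tcp_rot: [0.593, 1.563, -0.233]
contact_force: [3.6, -1.2, 6.7]
grip_width: 14.8
```

```bash
python3 - <<'E'
from h import *
o=get_obs();p,a=axes(); d=p[:2]-HUB; print(p,a%360,np.hypot(*d),np.degrees(np.arctan2(d[1],d[0]))%360-NEAR, o['contact_force'],o['grip_width'])
c=snap('top','t2'); cv2.imwrite('pics/t2c.png',cv2.resize(c['image'][145:290,232:407,::-1],None,fx=4,fy=4,interpolation=cv2.INTER_CUBIC))
b=(240,145,340,165)
for lo,hi in (((0,140,70),(8,255,255)),((24,120,80),(35,255,255))):
  print([blobs(k,lo,hi,b,2) for k in (load('top0'),c)])
E
```

```text
[477.8 -17.7  97.2] 312.6426227114282 73.15765644625063 51.76939698336946 [ 3.6 -1.2  6.7] 14.761811130163151
[[(array([293., 148.]), [292, 148, 3, 1, 3])], [(array([293., 148.]), [292, 148, 3, 1, 3])]]
[[], [(array([315.5, 150.5]), [315, 150, 2, 2, 2])]]
```

```bash
sed -i 's/HUB=.*; NEAR/HUB=np.array([532.3,33.7]); NEAR/' h.py; python3 - <<'E'
from h import *
p,a=axes(); plan([(*p[:2],152,a),rim(-50,152),rim(-50,97)],step=30,rot=10.3)
E
```

```text
[[-27.4, 0.0, 0.0, -0.0], [-27.4, 0.0, 0.0, -0.0], [-0.0, 8.8, -7.5, 10.0], [-0.0, 7.3, -8.9, 10.0], [-0.0, 5.7, -10.0, 10.0], [-0.0, 3.9, -10.9, 10.0], [-0.0, 1.9, -11.4, 10.0], [-0.0, -0.1, -11.5, 10.0]]
[[-0.0, -2.1, -11.3, 10.0], [-0.0, -4.0, -10.8, 10.0], [-0.0, -5.8, -10.0, 9.9], [-0.0, -7.4, -8.8, 10.0], [27.5, -0.0, 0.0, -0.0], [27.5, -0.0, 0.0, -0.0]]
end [491.8  96.8  97. ] -147.3
```

send_rows:
  moves:
    - [0, 0, 0, 0]
    - [0, 0, 0, 0]
    - [0, 0, 0, 0]
    - [-27, 0, 0, 0]
    - [-28, 0, 0, 0]
    - [0, 0, 0, 0]
  hand: 0.33

```text
time: 7.3
tool_pos: [475.7, -16.7, 151.3]
tcp_rot: [0.607, 1.567, -0.219]
contact_force: [-0.4, -1.0, 0.4]
grip_width: 30.5
```

send_rows:
  moves:
    - [0, 9, -7.5, 10]
    - [0, 7.5, -9, 10]
    - [0, 6, -10, 10]
    - [0, 4, -11, 10]
    - [0, 2, -11.5, 10]
    - [0, 0, -11.5, 10]
    - [0, -2, -11.5, 10]
    - [0, -4, -11, 10]

```text
time: 8.3
tool_pos: [485.9, 76.3, 148.4]
tcp_rot: [-0.874, 1.568, -3.101]
contact_force: [-0.1, -0.0, -0.3]
grip_width: 30.2
```

send_rows:
  moves:
    - [0, -6, -10, 10]
    - [0, -7.5, -9, 10]
    - [0, 0, 0, 0]
    - [0, 0, 0, 0]

```text
time: 8.8
tool_pos: [489.1, 98.8, 149.0]
tcp_rot: [-0.324, 1.57, -2.891]
contact_force: [0.1, -1.0, -0.2]
grip_width: 30.0
```

```bash
python3 - <<'E'
from h import *
print(axes()); plan([rim(-50,97)],step=30)
c=snap('wrist','w3')
# predicted rim colour check / spoke angles: sample circle at radius 50, z 120
g=cv2.cvtColor(c['image'],cv2.COLOR_RGB2HSV)
for psi in range(-80,81,5):
    u=w2p(c,[*rim(psi,119,r=52)[:3]])[0].round().astype(int)
    if 0<=u[0]<640 and 0<=u[1]<235: print(psi,u,g[u[1],u[0]])
E
```

```text
(array([489.1,  98.8, 149. ]), np.float64(-147.10076210863593))
[[26.0, 1.6, -0.6, 0.1], [26.0, 1.6, -0.6, 0.1]]
end [491.8  96.8  97. ] -147.3
-80 [370 189] [108 193 182]
-75 [366 196] [108 188 136]
-70 [363 202] [101  26 108]
-65 [360 209] [104  29  98]
-60 [358 216] [99 26 98]
-55 [357 223] [ 96  24 147]
-50 [356 230] [ 95  21 144]
```

View pics/w3.png

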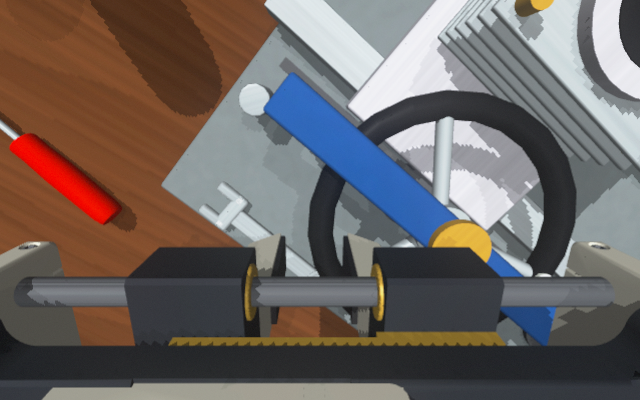

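The white mark is now at the right end, (543,278), so the wheel turned about 100°. The next spoke, near ψ≈-20°, is clear of the grip spot. I'll grip again.

send_rows:
  moves:
    - [26, 1.6, -0.6, 0]
    - [26, 1.6, -0.6, 0]
    - [0, 0, 0, 0]

```text
time: 9.22
tool_pos: [490.9, 96.6, 96.2]
tcp_rot: [-0.491, 1.567, -3.061]
contact_force: [-0.1, 0.1, 0.6]
grip_width: 30.3
```

send_rows:
  moves:
    - [0, 0, 0, 0]
    - [0, 0, 0, 0]
    - [0, 0, 0, 0]
  hand: 0

```text
time: 9.6
tool_pos: [493.3, 96.6, 98.8]
tcp_rot: [2.318, 1.568, -0.253]
contact_force: [1.6, -4.4, 2.4]
grip_width: 15.4
```

send_rows:
  moves:
    - [0, 1.1, 13, -10]
    - [0, 1.1, 13, -10]
    - [0, 1.1, 13, -10]
    - [0, 1.1, 13, -10]
    - [0, 1.1, 13, -10]

```text
time: 10.22
tool_pos: [458.5, 44.0, 98.7]
tcp_rot: [2.21, 1.569, 0.517]
contact_force: [0.6, 1.6, 3.7]
grip_width: 15.3
```

send_rows:
  moves:
    - [0, 1.1, 13, -10]
    - [0, 1.1, 13, -10]
    - [0, 1.1, 13, -10]
    - [0, 1.1, 13, -10]
    - [0, 1.1, 13, -10]
    - [0, 0, 0, 0]

```text
time: 10.98
tool_pos: [477.9, -18.0, 98.7]
tcp_rot: [-0.12, 1.568, -0.943]
contact_force: [-1.5, -6.6, 5.3]
grip_width: 15.3
```

send_rows:
  moves:
    - [0, 0, 0, 0]
    - [0, 0, 0, 0]
    - [0, 0, 0, 0]
    - [-27, 0, 0, 0]
    - [-28, 0, 0, 0]
    - [-40, 0, 0, 0]
    - [0, 0, 0, 0]
  hand: 0.33

```text
time: 11.85
tool_pos: [479.0, -16.6, 195.4]
tcp_rot: [0.653, 1.565, -0.172]
contact_force: [0.6, -0.4, -0.1]
grip_width: 30.3
```

```bash
python3 - <<'E'
from h import *
plan([(687,47,192,172.7)],step=40,rot=10.2)
E
```

```text
[[0.2, 14.0, 6.7, 10.0], [0.2, 15.0, 4.2, 10.0], [0.2, 15.5, 1.6, 10.0], [0.3, 15.5, -1.2, 10.0], [0.2, 15.1, -3.8, 10.0], [0.3, 14.2, -6.4, 10.0], [0.2, 12.8, -8.7, 10.0], [0.3, 11.1, -10.8, 10.0]]
[[0.2, 9.1, -12.6, 10.0], [0.3, 6.7, -14.0, 10.0], [0.2, 4.2, -15.0, 10.0], [0.3, 1.5, -15.4, 10.0], [0.2, -1.1, -15.5, 10.0], [0.3, -3.9, -15.1, 10.0]]
end [687.  47. 192.] -187.3
```

send_rows:
  moves:
    - [0, 14, 6.5, 10]
    - [0, 15, 4, 10]
    - [0, 15.5, 1.5, 10]
    - [0, 15.5, -1, 10]
    - [0, 15, -4, 10]
    - [0, 14, -6.5, 10]
    - [0, 13, -8.5, 10]
    - [0, 11, -11, 10]

```text
time: 12.85
tool_pos: [595.7, 20.6, 191.2]
tcp_rot: [-1.035, 1.569, 3.021]
contact_force: [-0.0, -0.1, 0.8]
grip_width: 30.4
```

send_rows:
  moves:
    - [0, 9, -12.5, 10]
    - [0, 6.5, -14, 10]
    - [0, 4, -15, 10]
    - [0, 1.5, -15.5, 10]
    - [0, -1, -15.5, 10]
    - [3, -4, -15, 10]
    - [0, 0, 0, 0]
    - [0, 0, 0, 0]

```text
time: 13.85
tool_pos: [683.9, 47.8, 188.8]
tcp_rot: [0.17, 1.569, -3.096]
contact_force: [-0.3, 0.3, 0.3]
grip_width: 30.1
```

```bash
cat >> h.py <<'E'
def flag(f):
    c=snap('wrist',f); print('tcp',*axes())
    for n,lo,hi in (('red',(0,150,80),(8,255,255)),('ptr',(105,120,60),(125,255,255))):
        h=cv2.cvtColor(c['image'],cv2.COLOR_RGB2HSV); m=cv2.inRange(h,np.array(lo),np.array(hi))
        m[:60]=0;m[200:]=0;m[:,:250]=0;m[:,400:]=0
        for v in range(60,200,4):
            u=np.where(m[v])[0]
            if 0<len(u)<20: print(n,v,u.min(),u.max(),round(u.mean(),1))
    return c
E
python3 - <<'E'
from h import *
c=flag('w4'); cv2.imwrite('pics/w4c.png',cv2.resize(c['image'][80:210,200:440,::-1],None,fx=3.2,fy=3.2,interpolation=cv2.INTER_CUBIC))
E
```

```text
tcp [684.   47.7 189.3] 172.85900907315116
red 112 308 316 312.0
red 116 308 317 312.5
red 120 309 315 312.0
red 124 310 315 312.5
red 128 310 315 312.5
red 132 310 315 312.5
red 136 310 315 312.5
ptr 124 318 322 320.0
ptr 128 318 322 320.0
ptr 132 318 322 320.0
ptr 136 318 322 320.0
ptr 140 318 322 320.0
ptr 144 318 322 320.0
```

View pics/w4c.png

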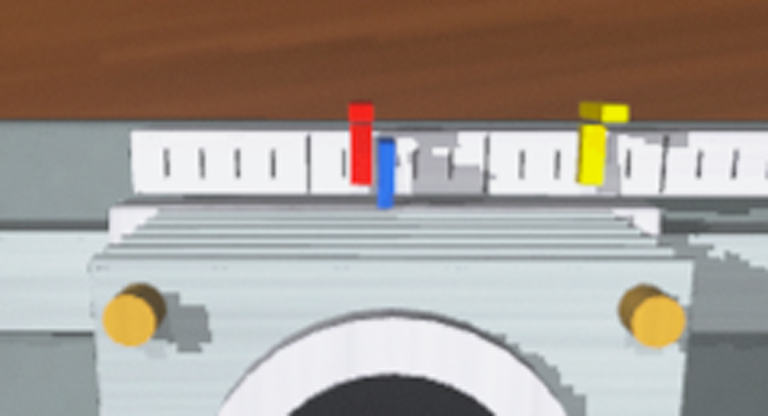

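In the picture the pointer (u=320) is 7.5 px to the right of the red flag's centre (312.5), at about 1.14 px/mm, so about 6.5 mm remains, or about 47° of wheel. I'll grip at ψ=0 and turn.

```bash
python3 - <<'E'
from h import *
plan([rim(0,185),rim(0,98)],step=44,rot=10.2)
E
```

```text
[[0.5, 3.6, 24.9, -10.0], [0.5, -0.8, 25.1, -10.0], [0.5, -5.1, 24.6, -10.0], [0.5, -9.3, 23.3, -10.0], [0.5, -13.2, 21.4, -10.0], [0.4, -16.7, 18.8, -10.0], [0.5, -19.7, 15.6, -9.9], [0.4, -22.1, 11.9, -10.0]]
[[0.5, -23.8, 7.9, -9.9], [43.5, -0.0, 0.0, -0.0], [43.5, -0.0, 0.0, -0.0]]
end [458.   43.3  98. ] 262.7
```

send_rows:
  moves:
    - [0, 3.5, 25, -10]
    - [0, -1, 25, -10]
    - [0, -5, 24.5, -10]
    - [0, -9.5, 23.5, -10]
    - [0, -13, 21.5, -10]
    - [0, -16.5, 19, -10]
    - [0, -19.5, 15.5, -10]
    - [0, -22, 12, -10]

```text
time: 14.9
tool_pos: [482.5, 43.9, 190.0]
tcp_rot: [1.637, 1.57, -0.228]
contact_force: [-0.1, 0.5, -0.7]
grip_width: 30.1
```

send_rows:
  moves:
    - [0, -24, 8, -10]
    - [20, 0, 0, 0]
    - [0, 0, 0, 0]
    - [0, 0, 0, 0]

```text
time: 15.4
tool_pos: [458.8, 43.4, 170.3]
tcp_rot: [1.551, 1.57, -0.147]
contact_force: [-0.3, -0.2, -0.0]
grip_width: 30.3
```

```bash
python3 - <<'E'
from h import *
print(axes()); plan([rim(0,98)],step=44,rot=10.2)
c=snap('wrist','w5'); g=cv2.cvtColor(c['image'],cv2.COLOR_RGB2HSV)
for r in (75,50):
  print(r,[(p,g[u[1],u[0]].tolist()) for p in range(-80,81,10) for u in [w2p(c,[*rim(p,118,r=r)[:3]])[0].round().astype(int)] if 0<=u[0]<640 and 0<=u[1]<235])
E
```

```text
(array([458.8,  43.4, 170.3]), np.float64(-97.26862595431103))
[[36.2, -0.4, 0.2, 0.0], [36.1, -0.5, 0.1, 0.0]]
end [457.9  43.2  98. ] -97.3
75 [(-80, [111, 71, 47]), (-70, [113, 30, 67]), (-60, [107, 29, 61]), (-50, [105, 18, 58]), (-40, [105, 19, 54]), (-30, [102, 24, 54]), (-20, [105, 19, 55]), (-10, [105, 10, 49]), (0, [90, 5, 49])]
50 [(-80, [107, 25, 90]), (-70, [98, 26, 109]), (-60, [96, 24, 158]), (-50, [100, 21, 110]), (-40, [98, 19, 158]), (-30, [99, 19, 136]), (-20, [90, 17, 106]), (-10, [93, 22, 105]), (0, [97, 21, 107]), (10, [99, 17, 103])]
```

send_rows:
  moves:
    - [36, -0.4, 0.2, 0]
    - [36, -0.4, 0.2, 0]
    - [0, 0, 0, 0]

```text
time: 15.82
tool_pos: [456.4, 43.3, 96.4]
tcp_rot: [-1.489, 1.566, 3.096]
contact_force: [-0.5, -0.5, 1.1]
grip_width: 30.2
```

send_rows:
  moves:
    - [0, 0, 0, 0]
    - [0, 0, 0, 0]
    - [0, 0, 0, 0]
  hand: 0

```text
time: 16.2
tool_pos: [458.4, 43.2, 99.2]
tcp_rot: [1.575, 1.568, -0.123]
contact_force: [-1.5, 0.2, 7.1]
grip_width: 15.3
```

send_rows:
  moves:
    - [0, 1.1, 13, -10]
    - [0, 1.1, 13, -10]
    - [0, 1.1, 13, -10]
    - [0, 1.1, 13, -10]
    - [0, 0.5, 6.5, -5]
    - [0, 0, 0, 0]

```text
time: 16.95
tool_pos: [473.1, -12.4, 99.1]
tcp_rot: [0.453, 1.569, -0.459]
contact_force: [-2.9, 0.2, 8.1]
grip_width: 15.3
```

send_rows:
  moves:
    - [0, 0, 0, 0]
    - [0, 0, 0, 0]
    - [0, 0, 0, 0]
    - [-27, 0, 0, 0]
    - [-28, 0, 0, 0]
    - [-40, 0, 0, 0]
    - [0, 0, 0, 0]
  hand: 0.33

```text
time: 17.82
tool_pos: [474.4, -12.2, 195.4]
tcp_rot: [0.713, 1.565, -0.199]
contact_force: [0.1, -0.5, -1.7]
grip_width: 30.1
```

```bash
python3 - <<'E'
from h import *
plan([(684,48,189,172.8)],step=40,rot=10.4)
E
```

```text
[[0.5, 15.6, 6.2, 10.4], [0.5, 16.4, 3.3, 10.4], [0.5, 16.8, 0.3, 10.4], [0.5, 16.5, -2.8, 10.4], [0.5, 15.8, -5.7, 10.4], [0.5, 14.5, -8.5, 10.4], [0.5, 12.7, -10.9, 10.4], [0.5, 10.5, -13.1, 10.4]]
[[0.5, 8.0, -14.7, 10.3], [0.5, 5.2, -15.9, 10.4], [0.5, 2.3, -16.6, 10.3], [0.4, -0.8, -16.8, 10.4], [0.5, -3.8, -16.4, 10.3]]
end [684.  48. 189.] -187.2
```

send_rows:
  moves:
    - [0.5, 15.5, 6, 10.4]
    - [0.5, 16.5, 3.5, 10.4]
    - [0.5, 17, 0.5, 10.4]
    - [0.5, 16.5, -3, 10.4]
    - [0.5, 16, -5.5, 10.4]
    - [0.5, 14.5, -8.5, 10.4]
    - [0.5, 12.5, -11, 10.4]
    - [0.5, 10.5, -13, 10.4]

```text
time: 18.82
tool_pos: [601.9, 25.2, 187.2]
tcp_rot: [-0.835, 1.569, 3.077]
contact_force: [-0.1, -0.8, 0.0]
grip_width: 30.4
```

send_rows:
  moves:
    - [0.5, 8, -14.5, 10.3]
    - [0.5, 5, -16, 10.4]
    - [0.5, 2.5, -16.5, 10.3]
    - [0.5, -1, -17, 10.4]
    - [0.5, -4, -16.5, 10.3]
    - [0, 0, 0, 0]
    - [0, 0, 0, 0]

```text
time: 19.7
tool_pos: [681.8, 48.4, 185.2]
tcp_rot: [0.166, 1.569, -3.097]
contact_force: [-0.3, -1.0, -0.4]
grip_width: 30.4
```

```bash
python3 - <<'E'
from h import *
c=flag('w6'); cv2.imwrite('pics/w6c.png',cv2.resize(c['image'][90:170,250:380,::-1],None,fx=6,fy=6,interpolation=cv2.INTER_CUBIC))
E
```

```text
tcp [681.8  48.3 185.7] 172.96247581583108
red 112 309 317 313.0
red 116 310 315 312.5
ptr 124 311 315 313.0
ptr 128 311 315 313.0
ptr 132 311 315 313.0
ptr 136 311 315 313.0
ptr 140 311 315 313.0
```

View pics/w6c.png

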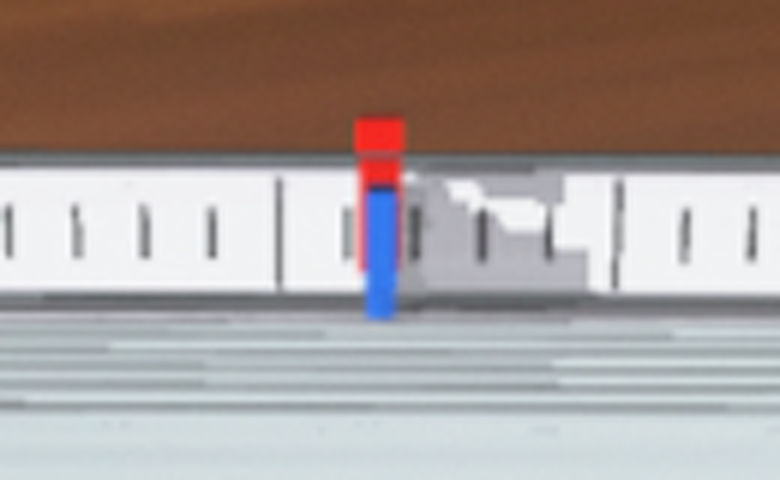

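The red flag (about u=312.7) and the pointer (313.0) line up within about 0.3 mm, with the lever untouched, so step 1 is done. Next is the lever, with its pivot near (506,-153.5) and the green notch at −0.59.

```bash
cat >> h.py <<'E'
PIV=np.array([506.,-153.5])
def knob(th,z,r=90):
    a=NEAR+th; f=np.radians(a); return (PIV[0]+r*np.cos(f),PIV[1]+r*np.sin(f),z,a)
E
python3 - <<'E'
from h import *
print(knob(0,190)); plan([knob(0,195)],step=42)
E
```

```text
(np.float64(416.7295001668973), np.float64(-142.06418522587845), 190, 172.7)
[[-1.2, 27.7, 30.0, 0.0], [-1.2, 27.7, 30.0, 0.0], [-1.2, 27.7, 30.0, 0.0], [-1.1, 27.7, 30.0, 0.1], [-1.2, 27.7, 29.9, 0.0], [-1.1, 27.7, 29.9, 0.1], [-1.2, 27.8, 29.8, 0.0], [-1.1, 27.8, 29.9, 0.1]]
end [ 416.7 -142.1  195. ] 172.7
```

send_rows:
  moves:
    - [-1, 27.7, 30, 0]
    - [-1, 27.7, 30, 0]
    - [-1, 27.7, 30, 0]
    - [-1, 27.7, 30, 0]
    - [-1, 27.7, 30, 0]
    - [-1, 27.7, 30, 0]
    - [-1, 27.8, 30, 0]
    - [-1, 27.8, 30, 0.3]
  hand: 0.5

```text
time: 20.75
tool_pos: [414.9, -142.0, 194.5]
tcp_rot: [2.508, 1.57, -0.762]
contact_force: [0.5, -1.1, 0.1]
grip_width: 45.7
```

send_rows:
  moves:
    - [0, 0, 0, 0]
    - [0, 0, 0, 0]

```text
time: 21.0
tool_pos: [416.8, -141.5, 194.6]
tcp_rot: [2.934, 1.57, -0.338]
contact_force: [0.1, -0.3, 0.6]
grip_width: 45.9
```

```bash
python3 - <<'E'
from h import *
print(axes()); c=snap('wrist','w7')
for ce,s in blobs(c,(0,150,80),(8,255,255),(200,100,440,400),30): print(ce,s,p2w(c,ce,119))
plan([knob(0,92)],step=36)
E
```

```text
(array([ 416.8, -141.5,  194.6]), np.float64(172.52233340987203))
[316.7 197.8] [302, 177, 31, 41, 977] [ 424.7 -144.4  119. ]
[[34.2, 0.3, 0.1, -0.0], [34.1, 0.3, 0.1, -0.1], [34.2, 0.3, 0.0, -0.0]]
end [ 416.8 -142.1   92. ] 172.7
```

View pics/w7.png

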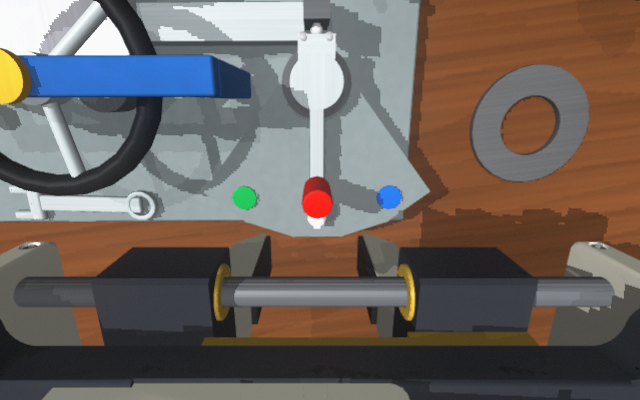

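The knob top is at (317,205) between the fingers, the green disc at (244,197) and the blue at (389,197). The lever is straight and the alignment is good.

send_rows:
  moves:
    - [34, 0.7, -1, 0]
    - [34, 0.6, -1, 0]
    - [34, 0.6, 0, 0]
    - [0, 0, 0, 0]

```text
time: 21.55
tool_pos: [417.5, -142.3, 90.4]
tcp_rot: [-0.382, 1.566, 2.631]
contact_force: [-0.3, -1.0, 1.0]
grip_width: 45.8
```

send_rows:
  moves:
    - [0, 0, 0, 0]
    - [0, 0, 0, 0]
    - [0, 0, 0, 0]
  hand: 0

```text
time: 21.92
tool_pos: [419.1, -143.9, 93.3]
tcp_rot: [2.759, 1.568, -0.514]
contact_force: [0.9, 0.6, 3.7]
grip_width: 23.6
```

```bash
python3 - <<'E'
from h import *
p,a=axes(); print(p,a,get_obs()['grip_width'],get_obs()['contact_force']); plan([knob(t,92,r=89) for t in (-7,-14,-21,-28,-34.5)],p0=(knob(0,92,r=89)[:3],NEAR))
E
```

```text
[ 419.1 -143.9   93.3] 172.51267730926796 23.593412918696067 [0.9 0.6 3.7]
[[-0.0, -10.8, -0.7, 7.0], [-0.0, -10.9, -0.6, 7.0], [-0.0, -10.8, -0.7, 7.0], [-0.0, -10.9, -0.6, 7.0], [-0.0, -10.1, -0.6, 6.5]]
end [439.7 -94.1  92. ] 138.2
```

send_rows:
  moves:
    - [0, -10.8, -0.7, 7]
    - [0, -10.8, -0.7, 7]
    - [0, -10.8, -0.7, 7]
    - [0, -10.8, -0.7, 7]
    - [0, -10.3, -0.6, 6.5]
    - [0, 0, 0, 0]
    - [0, 0, 0, 0]

```text
time: 22.8
tool_pos: [440.8, -96.5, 93.1]
tcp_rot: [2.936, 1.569, -0.936]
contact_force: [-2.7, -2.7, 6.6]
grip_width: 23.2
```

```bash
python3 - <<'E'
from h import *
p,a=axes(); d=p[:2]-PIV; print(p,a,np.hypot(*d),np.degrees(np.arctan2(d[1],d[0]))-NEAR,get_obs()['contact_force'],get_obs()['grip_width'])
E
```

```text
[440.8 -96.5  93.1] 138.13326811475565 86.5374124368118 -33.857848969017965 [-2.7 -2.7  6.6] 23.21293861356741
```

The lever reads −33.9° (−0.59 rad). Releasing and rising.

send_rows:
  moves:
    - [0, 0, 0, 0]
    - [0, 0, 0, 0]
    - [0, 0, 0, 0]
    - [0, 0, 0, 0]
    - [-34, 0, 0, 0]
    - [-34, 0, 0, 0]
    - [-34, 0, 0, 0]
    - [0, 0, 0, 0]
  hand: 0.5

```text
time: 23.8
tool_pos: [442.1, -96.2, 196.4]
tcp_rot: [-2.795, 1.565, -0.386]
contact_force: [0.2, 0.4, -1.1]
grip_width: 45.7
```

```bash
python3 - <<'E'
from h import *
print(get_obs()['contact_force'])
c=snap('wrist','w8'); print(axes())
for n,lo,hi,z in (('knob',(0,150,80),(8,255,255),119),('green',(50,120,60),(80,255,255),53),('blue',(100,150,60),(125,255,255),53)):
    for ce,s in blobs(c,lo,hi,(150,60,560,240),30): print(n,ce,s,p2w(c,ce,z))
cv2.imwrite('pics/w8c.png',cv2.resize(c['image'][20:260,180:500,::-1],None,fx=2.4,fy=2.4))
E
```

```text
[ 0.2  0.4 -1.1]
(array([441.1, -95.9, 194.8]), np.float64(138.0137230856966))
knob [315.4 201.8] [301, 181, 30, 41, 976] [445.2 -99.8 119. ]
green [323.3 225. ] [320, 219, 8, 13, 71] [407.  -76.4  53. ]
green [308.3 224.9] [305, 220, 7, 12, 55] [416.9 -65.4  53. ]
blue [193.6 171. ] [150, 126, 99, 98, 3924] [529.2 -21.6  53. ]
blue [440.5 140.3] [428, 128, 26, 25, 490] [ 397.2 -211.    53. ]
```

View pics/w8c.png

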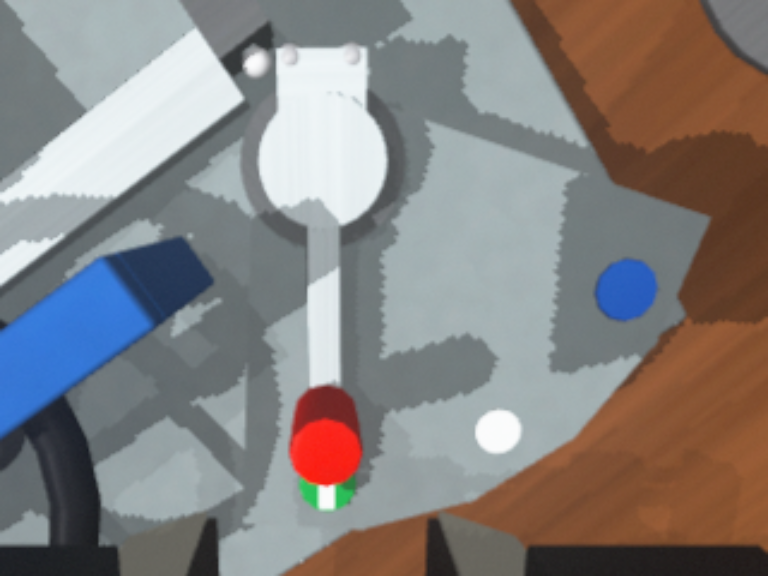

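The picture shows the white nose centred on the green disc, with green equally on both sides. One last numeric check of the pointer before handing in.

```bash
python3 - <<'E'
from h import *
plan([(682,48,190,172.8)],step=40)
E
```

```text
[[0.6, -33.5, -10.4, -4.3], [0.6, -32.6, -12.8, -4.4], [0.6, -31.6, -15.3, -4.3], [0.6, -30.3, -17.6, -4.4], [0.6, -28.9, -19.9, -4.3], [0.6, -27.3, -22.0, -4.4], [0.6, -25.5, -24.1, -4.3], [0.6, -23.7, -25.9, -4.4]]
end [682.  48. 190.] 172.8
```

send_rows:
  moves:
    - [0.5, -33.5, -10.5, -4.3]
    - [0.5, -32.5, -13, -4.4]
    - [0.5, -31.5, -15.5, -4.3]
    - [0.5, -30.5, -17.5, -4.4]
    - [0.5, -29, -20, -4.3]
    - [0.5, -27.5, -22, -4.4]
    - [0.5, -25.5, -24, -4.3]
    - [0.5, -23.5, -26, -4.4]

```text
time: 24.85
tool_pos: [682.3, 48.5, 187.8]
tcp_rot: [0.117, 1.567, 3.136]
contact_force: [0.2, -0.3, 0.3]
grip_width: 45.8
```

send_rows:
  moves:
    - [0, 0, 0, 0]
    - [0, 0, 0, 0]
    - [0, 0, 0, 0]
    - [0, 0, 0, 0]

```text
time: 25.35
tool_pos: [681.7, 47.3, 190.6]
tcp_rot: [2.518, 1.571, -0.75]
contact_force: [0.5, 0.0, 0.2]
grip_width: 45.8
```

```bash
python3 - <<'E'
from h import *
flag('w9'); print(get_obs()['contact_force'])
t0,t=load('top0'),snap('top','t9')
for n,lo,hi,b in (('green',(50,120,60),(80,255,255),(320,255,350,280)),('can',(100,120,60),(125,255,255),(130,180,200,235))):
    print(n,[[(x[0],x[1][4]) for x in blobs(k,lo,hi,b)] for k in (t0,t)])
E
```

```text
tcp [681.9  47.3 190.6] 172.75473316456282
red 112 307 315 311.0
red 116 309 314 311.5
ptr 124 310 313 311.5
ptr 128 310 313 311.5
ptr 132 310 313 311.5
ptr 136 310 313 311.5
ptr 140 309 313 311.0
[-0.4  0.4  0.3]
green [[(array([337.1, 267.9]), 41)], [(array([336.8, 268.7]), 21)]]
can [[(array([174.8, 214.2]), 291)], [(array([174.6, 215. ]), 263)]]
```

```bash
python3 -c "from plant import close_job; print(close_job())"
```

```text
the job is handed in; nothing more can be done
None
```

The job is handed in at about 25.4 s of robot time. The slide's pointer stands at the red flag and the lock lever is in the green notch.

- **Winding:** I turned the handwheel anticlockwise about 245° in three grips on the near half of the rim. I then gripped the lever knob, swung it to about −0.59 rad, let go and moved clear.
- **Pointer:** in the last wrist picture, pointer and red flag sit at the same pixel column (311.5 and 311.5), within about 0.5 mm. That is well inside the 2 mm allowed.
- **Lever:** after release, the white nose lay centred on the green disc.
- **Contact:** the force reading was about zero, so the robot was touching nothing. While gripping the rim and knob, the highest force reading I saw was about 17 N.
- **Bystanders:** I checked only the spray can by numbers, and it had not moved. I did not measure the other tools and bottles, but there was no sign the arm came near them.

Two small disagreements came up, and neither affected the result. The hub sat about 2 mm further in x than the pictures first gave, and I corrected that after the first stroke. The radius read at the knob was 86.5 mm against the nominal 90 mm, from my estimate of the pivot or the grip being off-centre.

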